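Close the crucible sealing press and hold it

ROBOT

A 7-joint arm with a two-finger parallel gripper is mounted at the origin on the work surface. World frame = base frame: x ahead of the robot, y to its left, z up, the work surface at z = 0. Lengths are in m, angles in rad, forces in N, time in s.
With the tool pointing down it reaches from about 0.4 to 0.9 m from the base axis. Payload 5.5 kg.
Tool frame: the origin (TCP) lies at the very end of the fingers, on their centre line; the grasp point (between the pads) lies 19 mm behind it; z points along the fingers, y is the line along which they close (so a half turn about z gives the same grasp; the last joint's range is limited). The gripper opens to 92 mm and grips with 3 to 60 N. Pads are 19 mm wide; open, the fingers measure 130 mm over their backs; the gripper's body (75 mm by 190 mm) begins 47 mm behind the grasp point.
Start: joints at [1.429, 0.501, -0.427, 1.55, 0.221, 1.138, -0.21], TCP at [0.256, -0.597, 0.227] pointing down, gripper open.
Joint ranges: [-2.88, 2.88], [-0.31, 2.03], [-1.54, 1.56], [0.2, 2.42], [-1.41, 4.55], [0.19, 2.02], [-2.57, 2.57]. Speed limits (rad/s): [2.57, 2.57, 3.14, 3.14, 3.14, 3.14, 3.14].

INTERFACE

Orientations are given as a unit quaternion [w, x, y, z].
In Python, from plant import manip gives the robot as it stands.
- The arm moves only by the tool servo_tool, never from a script. Its argument "rows" is a list of rows, each an object of numbers: "tx", "ty", "tz": the shift along the tool's x, y, z in cm; "ax", "ay", "az": the turn, a rotation vector about the tool's x, y, z in rad; "fingers": the closure, from 0 (fully open) to 1 (shut). A call has 1 to 8 rows; each row shifts and turns the commanded pose from where the row before left it, along the tool's axes as they then stand; what a row does not reach is not made up. A row lasts 1/8 s, in which the tool goes at most 62.5 mm and 10.7 degrees, less where a joint would pass 70% of its speed; a pose out of reach is approached as far as the arm can. A call is refused whole if a number of a shift passes 6.25 or a number of a turn 0.188, either way. A call with a gripper value outside its range is refused whole. The fingers move at their own pace and stop on an object; "squeeze" is the grip in N (left out, the last holds). Time passes only in rows, so rows that do not move let the fingers close. It gives the time, the measured TCP pose, the force, the opening and the grip force at its end, in the units of the state.
- manip.state(): the state, without advancing time (a new reading comes with each control period).
- manip.read_camera(name): name is "scene" or "top" or "wrist"; returns (picture, depth): 384x512x3 uint8, red, green, blue; 384x512 float32, m along the optical axis (not along the pixel's ray), 0 where there is no reading.
- manip.calibration(name): a dict with "fx", "fy", "cx", "cy" (pixels), "world_from_camera" (4x4, takes a point from camera to world coordinates). Camera axes: x right, y down, z forward; pixel columns grow to the right and rows downward; lengths in m; the calibration is good to about 2 mm. The wrist camera is an equidistant fisheye: a pixel r from the principal point sees the ray r / f radians off the axis. A picture is of the moment at which its call begins: read the wrist's pose just before it. calibration takes no time and is no camera call; for the wrist camera it gives the pose at the moment of the call.
- manip.finish_job(): hands the job in; it is judged then, once.
The state is a dict: "time": time; "joint_positions": joint angles; "dq": joint speeds; "joint_torque": joint torques, N m; "tool_pos": TCP position; "tool_rot": TCP orientation; "wrist_force": force on the tool from outside, world axes, zero at the start; "wrist_torque": the same for the moment, N m; "opening": finger opening in m; "grip_force": force on a finger pad.
Only numpy, scipy, OpenCV 4.12 (cv2) and the standard library are available. Lean on these libraries where they do the work, as an engineer would, in place of code of your own. Each camera call takes 0.05 s, during which the arm holds its last target. There are 200 camera calls.

TASK

Seal the sample pan in the narrow steel die: stand the die upright in the round nest of the press's loading slide, push the slide fully home under the ram, then pull the hand lever forward against its return spring to its stop, so that the ram bears on the die. Finish while still holding the lever at its stop, do not let go; leave the wider die, the sample jar and the pan box where they stand.

Things in the scene. Friction and masses are not known exactly. Their poses are not given: they have to be found in the camera images.
- press: The bench sealing press, fixed to the bench: aluminium base plate 270 x 135 mm (top 18 mm above the bench), white head between 120 and 190 mm above the bench, round column behind. Origin at bench level straight under the ram; x points from the front (operator and robot side) to the back, y to the press's left, z up. The front of the head is 25 mm in front of the ram's axis and the head is 54 mm wide, so nothing can be lowered into the nest once the slide is home.
- slide (a joint): Loading slide of the press, metres along the press's x: 0 = fully out at the front, 0.09 = fully home (end stop), nest exactly under the ram. It stays where it is left; about 2 N of friction.
- nest (a point): Centre of the mouth of the round nest in the loading slide, 40 mm above the bench; moves with the slide. Bore 39 mm, chamfered 2 mm; a spring-loaded brass ejector pad forms its floor 9 mm below the mouth (pre-loaded with 5 N, so it carries the die without sinking; 6 mm of travel at 3 N per mm, worked by the ram only).
- slide_post (a point): Top centre of the slide's handle: an upright round grey post, 16 mm across, standing on the slide's front tongue (30 mm above the bench) 80 mm in front of the nest's centre; its top, this point, is 74 mm above the bench. Pinch it or push it from the front.
- lever (a joint): Hand lever of the press on its right-hand (-y) side, radians: 0 = upright (rest, held there by the return spring), 1.25 = pulled forward and down towards the front, at the stop. It springs back if let go. About 0.3 N m at rest rising to 0.92 N m at the stop, and 0.3 N m more over the last 0.2 rad when the ram bears on the die.
- lever_pivot (a point): Point on the lever's turning axis, 160 mm above the bench, in the plane in which point lever_grip moves. The axis runs along the press's y.
- lever_grip (a point): Centre of the lever's hand grip: a grey round bar 18 mm across and 80 mm long, parallel to the press's y, that turns freely on its spindle. It travels on a circle of 160 mm radius about lever_pivot: straight above the pivot at lever = 0, then forward (press -x) and down.
- ram: Steel ram of the press, geared to the lever: 18 mm down per radian. Origin at the centre of its lower face (26 mm across), 103 mm above the bench at rest, 18 mm above the top of a die in the nest.
- die: The narrow sealing die with the pan in it: steel cylinder 36 mm across and 46 mm high with a punch head 24 mm across and 8 mm high on top (54 mm in all), about 0.3 kg, standing on the bench. Origin at the centre of its underside, z up its axis. Fits the nest.
- wide_die: Bystander: a wider die of the same build, 52 mm across and 54 mm high. Too wide for the nest. Origin at the centre of its underside.
- vial: Bystander: small amber sample jar with a white cap, 40 mm across and 60 mm high. Origin at the centre of its underside.
- pan_box: Bystander: flat clear box of pans with a white lid, 87 x 127 x 30 mm. Origin at the centre of its underside.
Things that resemble listed ones, but are neither listed nor needed, are in the scene too. Leave any green look-alike of the die alone.

How it is judged:
By the outcome, as a careful person would: the job done as asked, in the order asked, and still so for the second after the job is handed in, while the arm keeps its last pose, push and grip.
It also fails if it takes over 67 s, if anything falls off the work surface, if the arm or the gripper's body presses on something with over 40 N, if the wrist force passes 120 N, or if a joint passes its speed limit or range.

## Working session

There is one attempt and no reset: what is moved stays moved. The work goes in short steps, Python scripts to look and compute and a tool call to move; the robot and the scene stay as the last step left them, time stands still between calls to the robot, and variables do not carry over. Pictures are saved under pics/ and viewed, at most 10 in all, crops included, and the job is handed in when it is done.

Besides the shell and the picture viewer there is one more tool, called after "Call:" as name([rows], argument=value, ...), one row to a line, values as JSON. servo_tool: Moves the arm, as the interface text tells. Its arguments: {"type":"object","properties":{"rows":{"type":"array","items":{"type":"object","properties":{"tx":{"type":"number"},"ty":{"type":"number"},"tz":{"type":"number"},"ax":{"type":"number"},"ay":{"type":"number"},"az":{"type":"number"},"fingers":{"type":"number"}}}},"squeeze":{"type":"number"}},"required":["rows"]}

```bash
ls; mkdir -p pics
cat > h.py <<'E'
import numpy as np, cv2
from plant import manip
def cam(n):
    c=manip.calibration(n); p,d=manip.read_camera(n); return p,d,c
def world(c,d):
    h,w=d.shape; u,v=np.meshgrid(np.arange(w),np.arange(h))
    P=np.stack([(u-c['cx'])/c['fx']*d,(v-c['cy'])/c['fy']*d,d],-1)
    T=np.array(c['world_from_camera']); return P@T[:3,:3].T+T[:3,3]
E
python3 - <<'E'
from h import *
s=manip.state(); print(s['tool_pos'],s['tool_rot'],s['opening'])
ims=[]
for n in('scene','top'):
    p,d,c=cam(n); np.savez(n+'.npz',p=p,d=d); cv2.imwrite(f'pics/{n}.png',p[:,:,::-1])
    print(n,c['fx'],c['cx'],c['cy'],np.round(c['world_from_camera'],3).tolist(), (d>0).mean())
E
```

```text
pics
[ 0.25567    -0.59684599  0.22568385] [-9.55608574e-04  9.79579808e-01  2.01053368e-01 -1.75432914e-04] 0.0919159703139144
scene 491.3822531844722 256.7644947229017 194.13413879490014 [[-0.679, 0.541, -0.496, 1.118], [0.734, 0.49, -0.47, 0.541], [-0.011, -0.684, -0.73, 1.057], [0.0, 0.0, 0.0, 1.0]] 0.9960683186848959
top 469.6397101445865 248.2456643926473 195.10345720155405 [[0.006, -0.999, 0.047, 0.446], [-1.0, -0.006, 0.0, -0.031], [0.0, -0.047, -0.999, 1.616], [0.0, 0.0, 0.0, 1.0]] 0.9959920247395834
```

View pics/scene.png

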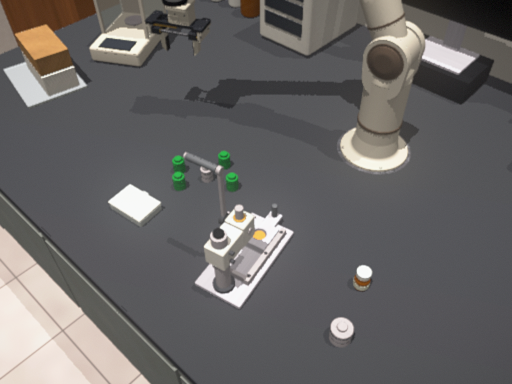

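View pics/top.png

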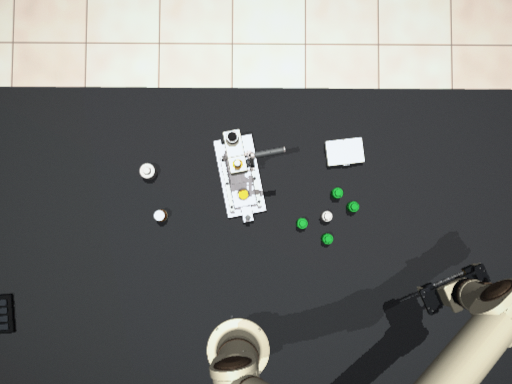

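The scene shows the press at the centre with the slide out. The steel die is ringed by four green look-alikes: in the top view, the die is at (327,216) and the greens at (302,224), (338,193), (354,207) and (327,239). The brass nest is at (243,195), the post at about (247,216) and the grip bar at about (270,153). The wide die is at (147,171), the jar at (160,215) and the box at (345,152).

```bash
cat > m.py <<'E'
from h import *
def load(n):
    z=np.load(n+'.npz'); c=manip.calibration(n); return z['p'],world(c,z['d'].astype(float)),c
p,W,c=load('top'); hsv=cv2.cvtColor(p,cv2.COLOR_RGB2HSV)
def box(a,b,c_,d): 
    m=np.zeros(p.shape[:2],bool); m[b:d,a:c_]=1; return m
Z=W[...,2]
def plane(u,v,z):
    T=np.array(c['world_from_camera']); r=T[:3,:3]@[(u-c['cx'])/c['fx'],(v-c['cy'])/c['fy'],1]
    return T[:3,3]+r*(z-T[2,3])/r[2]
g=(hsv[...,0]>40)&(hsv[...,0]<80)&(hsv[...,1]>120)
n,l,st,ce=cv2.connectedComponentsWithStats(g.astype(np.uint8))
for i in range(1,n):
    if st[i,4]>20: print('green',ce[i].round(1),st[i,4],plane(*ce[i],.046).round(4))
m=box(318,205,337,226)&(Z>.03); v,u=np.nonzero(m); print('die',m.sum(),W[m].mean(0).round(4),Z[m].max(),plane(u.mean(),v.mean(),.046).round(4), plane((u.min()+u.max())/2,(v.min()+v.max())/2,.046).round(4))
y=(hsv[...,0]>15)&(hsv[...,0]<35)&(hsv[...,1]>120)&box(230,185,260,205); v,u=np.nonzero(y); print('nest px',y.sum(),u.mean(),v.mean(),W[y].mean(0).round(4),np.median(Z[y]),plane(u.mean(),v.mean(),.031).round(4))
m=box(235,205,262,226)&(Z>.06); print('post',m.sum(),W[m].mean(0).round(4)if m.sum() else 0, Z[m])
m=box(252,140,295,170)&(Z>.22); v,u=np.nonzero(m); print('lever',m.sum(),np.median(Z[m]))
for a in range(252,292,4):
    k=m&box(a,140,a+2,170)
    if k.any(): print(a,W[k].mean(0).round(4),k.sum())
w=(Z>.01)&(Z<.028)&box(205,125,275,222); v,u=np.nonzero(w); r=cv2.minAreaRect(np.float32(W[w][:,:2])); print('base',r)
m=(Z>.1)&(Z<.2)&box(215,125,260,175); print('head',cv2.minAreaRect(np.float32(W[m][:,:2])))
q=p[110:245,205:375,::-1]; cv2.imwrite('pics/topz.png',cv2.resize(q,None,fx=4.5,fy=4.4,interpolation=cv2.INTER_CUBIC))
p2=np.load('scene.npz')['p'][140:310,150:310,::-1]; cv2.imwrite('pics/scz.png',cv2.resize(p2,None,fx=3.5,fy=3.5,interpolation=cv2.INTER_CUBIC))
E
python3 m.py
```

```text
green [336.6 192.7] 114 [ 0.53   -0.3264  0.046 ]
green [352.4 206.3] 115 [ 0.4848 -0.3791  0.046 ]
green [301.6 223. ] 107 [ 0.4281 -0.2092  0.046 ]
green [326.6 238.4] 111 [ 0.3774 -0.2928  0.046 ]
die 99 [ 0.4512 -0.285   0.0958] 1.616025559981169 [ 0.4513 -0.2935  0.046 ] [ 0.447  -0.2908  0.046 ]
nest px 71 242.90140845070422 193.90140845070422 [ 0.5251 -0.0127  0.0305] 0.030600400373602454 [ 0.525  -0.0127  0.031 ]
post 18 [ 0.4456 -0.0293  0.1595] [1.61602556 0.06766815 0.07112028 0.07444115 0.06956308 0.07327097
 0.07674815 0.07492765 0.07655794 0.07292229 0.07589321 0.0742278
 0.07175987 0.07624913 0.07605821 0.07699629 0.07268682 0.07407323]
lever 228 0.326392883249116
252 [ 0.5985 -0.0412  0.4288] 21
256 [ 0.6188 -0.0529  0.3258] 13
260 [ 0.6083 -0.0616  0.4177] 14
264 [ 0.6232 -0.0751  0.3258] 13
268 [ 0.6253 -0.0861  0.3256] 12
272 [ 0.6276 -0.0971  0.324 ] 13
276 [ 0.6295 -0.1082  0.3258] 14
280 [ 0.6324 -0.1192  0.3257] 14
284 [ 0.6136 -0.1198  0.456 ] 10
base ((0.5937103629112244, -0.007760852575302124), (0.22174520790576935, 0.34660181403160095), 83.45463562011719)
head ((0.6495347023010254, 0.0046127960085868835), (0.13617952167987823, 0.07994669675827026), 15.931934356689453)
```

View pics/topz.png

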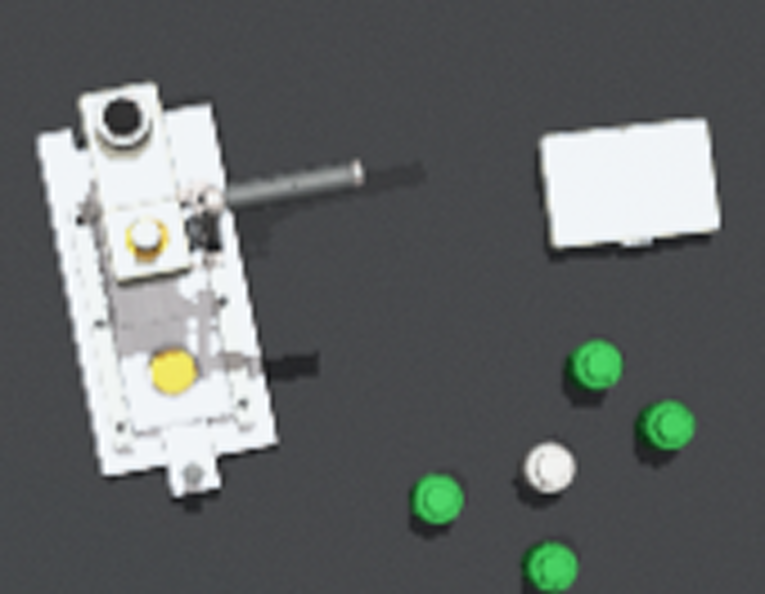

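View pics/scz.png

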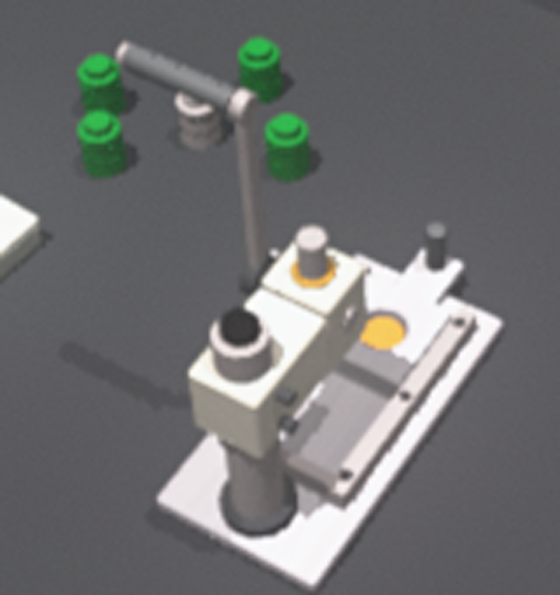

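The crops confirm the layout: die at (550,468) in the top crop, brass nest at (174,371), post at (193,474). Next is a helper that gives tool-frame deltas.

```bash
cat >> h.py <<'E'
from scipy.spatial.transform import Rotation as R
def rot(s): return R.from_quat(np.array(s['tool_rot'])[[1,2,3,0]])
def down(yaw): return R.from_matrix(np.array([[np.cos(yaw),np.sin(yaw),0],[np.sin(yaw),-np.cos(yaw),0],[0,0,-1.]]))
def to(x,y,z,yawdeg):
    "turn (tool frame) first, then shift (cm, in turned tool frame)"
    s=manip.state(); r=rot(s); g=down(np.radians(yawdeg))
    print('turn',(r.inv()*g).as_rotvec().round(3),'then cm',(100*g.inv().apply(np.array([x,y,z])-s['tool_pos'])).round(2),'F',np.round(s['wrist_force'],1),'q',np.round(s['joint_positions'],2))
E
cat > m2.py <<'E'
from m import *
m=box(318,205,337,226)&(Z>.03)&(Z<.1); v,u=np.nonzero(m);print('die',m.sum(),plane(u.mean(),v.mean(),.048).round(4),W[m].mean(0))
m=box(240,205,256,226)&(Z>.06)&(Z<.1); print('post',W[m].mean(0))
c3=manip.calibration('wrist');print({k:np.round(c3[k],3).tolist() for k in c3})
to(.449,-.2915,.12,-38)
E
python3 m2.py | tail -8
```

```text
280 [ 0.6324 -0.1192  0.3257] 14
284 [ 0.6136 -0.1198  0.456 ] 10
base ((0.5937103629112244, -0.007760852575302124), (0.22174520790576935, 0.34660181403160095), 83.45463562011719)
head ((0.6495347023010254, 0.0046127960085868835), (0.13617952167987823, 0.07994669675827026), 15.931934356689453)
die 96 [ 0.4514 -0.293   0.048 ] [ 0.45138132 -0.29291979  0.04829545]
post [ 0.44558136 -0.0292247   0.07383319]
{'fx': 297.319, 'fy': 297.319, 'cx': 258.7, 'cy': 192.409, 'world_from_camera': [[0.394, -0.885, -0.247, 0.323], [-0.919, -0.38, -0.105, -0.568], [-0.001, 0.269, -0.963, 0.384], [0.0, 0.0, 0.0, 1.0]]}
turn [-2.000e-03  1.000e-03  1.068e+00] then cm [ -3.57 -35.97  10.58] F [-0.4  0.6  0.5] q [ 1.43  0.5  -0.43  1.55  0.22  1.14 -0.21]
```

Call:
servo_tool([
  {"az":-0.188},
  {"az":-0.188},
  {"az":-0.188},
  {"az":-0.188},
  {"az":-0.188},
  {"az":-0.188},
  {"az":-0.188},
  {"az":-0.188},
])

```text
invalid input at $.rows[0]: expected keys tx, ty, tz, ax, ay, az, fingers
```

Call:
servo_tool([
  {"az":-0.188},
  {"az":-0.188},
  {"az":-0.188},
  {},
])

```text
invalid input at $.rows[0]: expected keys tx, ty, tz, ax, ay, az, fingers
```

```bash
python3 -c "
from h import *
to(.45,-.292,.16,142)"
```

```text
turn [-1.000e-03 -2.000e-03 -2.074e+00] then cm [ 3.46 35.99  6.58] F [-0.4  0.6  0.5] q [ 1.43  0.5  -0.43  1.55  0.22  1.14 -0.21]
```

Call:
servo_tool([
  {"tx":0,"ty":0,"tz":0,"ax":0,"ay":0,"az":-0.185,"fingers":0},
  {"tx":0,"ty":0,"tz":0,"ax":0,"ay":0,"az":-0.185,"fingers":0},
  {"tx":0,"ty":0,"tz":0,"ax":0,"ay":0,"az":-0.185,"fingers":0},
  {"tx":0,"ty":0,"tz":0,"ax":0,"ay":0,"az":-0.185,"fingers":0},
  {"tx":0,"ty":0,"tz":0,"ax":0,"ay":0,"az":-0.185,"fingers":0},
  {"tx":0,"ty":0,"tz":0,"ax":0,"ay":0,"az":-0.185,"fingers":0},
  {"tx":0,"ty":0,"tz":0,"ax":0,"ay":0,"az":-0.185,"fingers":0},
  {"tx":0,"ty":0,"tz":0,"ax":0,"ay":0,"az":-0.185,"fingers":0},
])

```text
time: 1.1
tool_pos: [0.2557, -0.5971, 0.2261]
tool_rot: [-0.0, 0.585, 0.811, 0.0]
wrist_force: [-0.1, -0.7, 0.4]
opening: 0.0918
grip_force: 0.0
```

Call:
servo_tool([
  {"tx":0,"ty":0,"tz":0,"ax":0,"ay":0,"az":-0.185,"fingers":0},
  {"tx":0,"ty":0,"tz":0,"ax":0,"ay":0,"az":-0.185,"fingers":0},
  {"tx":0,"ty":0,"tz":0,"ax":0,"ay":0,"az":-0.185,"fingers":0},
  {"tx":0,"ty":0,"tz":0,"ax":0,"ay":0,"az":-0.04,"fingers":0},
])

```text
time: 1.6
tool_pos: [0.2557, -0.5972, 0.2261]
tool_rot: [-0.0, 0.325, 0.946, 0.001]
wrist_force: [-0.8, 0.6, -0.3]
opening: 0.0916
grip_force: 0.0
```

```bash
python3 -c "
from h import *
to(.45,-.292,.16,142)"
```

```text
turn [ 0.001 -0.001  0.002] then cm [ 3.48 36.02  6.61] F [-0.8  0.6 -0.3] q [ 1.71  0.62 -0.87  1.54  0.49  1.22  1.67]
```

Call:
servo_tool([
  {"tx":0.4,"ty":4.5,"tz":0.8,"ax":0,"ay":0,"az":0,"fingers":0},
  {"tx":0.4,"ty":4.5,"tz":0.8,"ax":0,"ay":0,"az":0,"fingers":0},
  {"tx":0.4,"ty":4.5,"tz":0.8,"ax":0,"ay":0,"az":0,"fingers":0},
  {"tx":0.4,"ty":4.5,"tz":0.8,"ax":0,"ay":0,"az":0,"fingers":0},
  {"tx":0.5,"ty":4.5,"tz":0.8,"ax":0,"ay":0,"az":0,"fingers":0},
  {"tx":0.5,"ty":4.5,"tz":0.8,"ax":0,"ay":0,"az":0,"fingers":0},
  {"tx":0.5,"ty":4.5,"tz":0.9,"ax":0,"ay":0,"az":0,"fingers":0},
  {"tx":0.4,"ty":4.5,"tz":0.9,"ax":0,"ay":0,"az":0,"fingers":0},
])

```text
time: 2.6
tool_pos: [0.4501, -0.2908, 0.1605]
tool_rot: [0.0, 0.326, 0.945, -0.0]
wrist_force: [0.4, -0.3, 0.1]
opening: 0.0919
grip_force: 0.0
```

```bash
cat >> h.py <<'E'
def wplane(c,u,v,z):
    dx,dy=u-c['cx'],v-c['cy']; r=np.hypot(dx,dy); a=r/c['fx']; k=np.sin(a)/max(r,1e-9)
    T=np.array(c['world_from_camera']); q=T[:3,:3]@[dx*k,dy*k,np.cos(a)]
    return T[:3,3]+q*(z-T[2,3])/q[2]
def wproj(c,P):
    T=np.array(c['world_from_camera']); q=T[:3,:3].T@(np.array(P)-T[:3,3]); h=np.hypot(q[0],q[1]); a=np.arctan2(h,q[2])
    return c['cx']+c['fx']*a*q[0]/h, c['cy']+c['fx']*a*q[1]/h
E
python3 -c "
from h import *
to(.45,-.292,.16,142)
p,d,c=cam('wrist'); cv2.imwrite('pics/w1.png',p[:,:,::-1]); np.savez('w1.npz',p=p,d=d); import pickle; pickle.dump(c,open('w1.pkl','wb'))
print(wproj(c,[.45,-.292,.054]),wproj(c,manip.state()['tool_pos']))"
```

```text
turn [-0.     0.    -0.002] then cm [-0.07 -0.1   0.05] F [ 0.4 -0.3  0.1] q [ 1.25  0.51 -0.92  1.89  0.48  0.99  1.01]
(np.float64(257.3129136437305), np.float64(190.81751278986152)) (np.float64(271.9062595212077), np.float64(235.0443410402138))
```

View pics/w1.png

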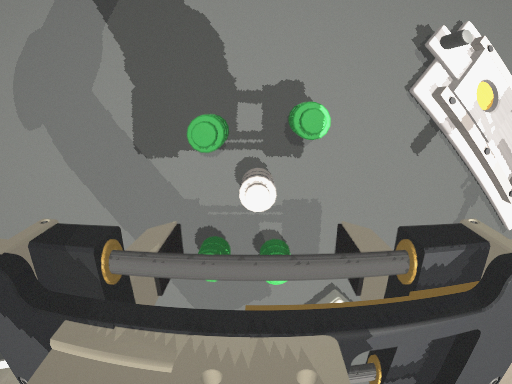

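The wrist view shows the die head at about (257,193), within a pixel or two of the prediction (257,191). The greens lie clear of the finger line. I'll refine with the bright disc.

```bash
python3 -c "
from h import *; import pickle
z=np.load('w1.npz'); p=z['p']; c=pickle.load(open('w1.pkl','rb'))
g=p.min(2)[160:225,225:290]
for t in (140,170,200,220):
    n,l,s,ce=cv2.connectedComponentsWithStats((g>t).astype(np.uint8)); i=1+s[1:,4].argmax(); print(t,s[i],ce[i]+[225,160], wplane(c,*(ce[i]+[225,160]),.05).round(4))
to(.45,-.292,.016,142)"
```

```text
140 [  14   16   39   37 1086] [257.55524862 193.83425414] [ 0.4533 -0.2943  0.05  ]
170 [  14   16   38   36 1030] [257.27572816 194.02524272] [ 0.4533 -0.2947  0.05  ]
200 [ 14  16  37  36 978] [257.38241309 194.18507157] [ 0.4535 -0.2947  0.05  ]
220 [ 15  16  36  36 925] [257.53189189 194.63783784] [ 0.4539 -0.2948  0.05  ]
turn [ 0.005 -0.001  0.006] then cm [-0.25 -0.9  14.42] F [1.6 4.1 0.4] q [ 1.24  0.51 -0.93  1.89  0.48  0.98  1.01]
```

```bash
python3 -c "
from h import *
manip.read_camera('top');manip.read_camera('top');manip.read_camera('top')
to(.4525,-.294,.016,142)"
```

```text
turn [-0.    -0.     0.002] then cm [-0.39 -0.08 14.46] F [-0.2 -0.2 -0.5] q [ 1.25  0.51 -0.93  1.89  0.48  0.99  1.02]
```

Call:
servo_tool([
  {"tx":-0.4,"ty":-0.1,"tz":3,"ax":0,"ay":0,"az":0,"fingers":0},
  {"tx":0,"ty":0,"tz":4,"ax":0,"ay":0,"az":0,"fingers":0},
  {"tx":0,"ty":0,"tz":4,"ax":0,"ay":0,"az":0,"fingers":0},
  {"tx":0,"ty":0,"tz":2.4,"ax":0,"ay":0,"az":0,"fingers":0},
  {"tx":0,"ty":0,"tz":1,"ax":0,"ay":0,"az":0,"fingers":0},
  {"tx":0,"ty":0,"tz":0,"ax":0,"ay":0,"az":0,"fingers":0.3},
  {"tx":0,"ty":0,"tz":0,"ax":0,"ay":0,"az":0,"fingers":1},
  {"tx":0,"ty":0,"tz":0,"ax":0,"ay":0,"az":0,"fingers":1},
], squeeze=30)

```text
time: 3.8
tool_pos: [0.4528, -0.2958, 0.0178]
tool_rot: [0.001, 0.325, 0.946, -0.0]
wrist_force: [0.4, -0.7, -0.2]
opening: 0.0662
grip_force: 0.0
```

Call:
servo_tool([
  {"tx":0,"ty":0,"tz":0,"ax":0,"ay":0,"az":0,"fingers":1},
  {"tx":0,"ty":0,"tz":0,"ax":0,"ay":0,"az":0,"fingers":1},
  {"tx":0,"ty":0,"tz":0,"ax":0,"ay":0,"az":0,"fingers":1},
])

```text
time: 4.18
tool_pos: [0.4523, -0.2951, 0.0168]
tool_rot: [0.0, 0.325, 0.946, 0.0]
wrist_force: [2.0, 1.6, 0.1]
opening: 0.0369
grip_force: 1.0
```

Call:
servo_tool([
  {"tx":0,"ty":0,"tz":0,"ax":0,"ay":0,"az":0,"fingers":1},
  {"tx":0,"ty":0,"tz":0,"ax":0,"ay":0,"az":0,"fingers":1},
  {"tx":0,"ty":0,"tz":-1.5,"ax":0,"ay":0,"az":0,"fingers":1},
  {"tx":0,"ty":0,"tz":-3,"ax":0,"ay":0,"az":0,"fingers":1},
  {"tx":0,"ty":0,"tz":-3.5,"ax":0,"ay":0,"az":0,"fingers":1},
  {"tx":0,"ty":0,"tz":-3,"ax":0,"ay":0,"az":0,"fingers":1},
  {"tx":0,"ty":0,"tz":-1.5,"ax":0,"ay":0,"az":0,"fingers":1},
  {"tx":0,"ty":0,"tz":0,"ax":0,"ay":0,"az":0,"fingers":1},
])

```text
time: 5.18
tool_pos: [0.4524, -0.2957, 0.1425]
tool_rot: [0.001, 0.325, 0.946, -0.0]
wrist_force: [0.1, -0.1, -3.7]
opening: 0.0352
grip_force: 30.0
```

```bash
python3 -c "
from h import *
to(.525,-.013,.14,191.6)
p,d,c=cam('wrist'); cv2.imwrite('pics/w2.png',p[:,:,::-1])
y=(cv2.cvtColor(p,cv2.COLOR_RGB2HSV)); m=(y[...,0]>15)&(y[...,0]<35)&(y[...,1]>120); n,l,s,ce=cv2.connectedComponentsWithStats(m.astype(np.uint8))
for i in range(1,n):
  if s[i,4]>60: print(s[i],ce[i],wplane(c,*ce[i],.031))
s=manip.state(); print(s['opening'],s['grip_force'],s['wrist_force'])
"
```

```text
turn [-0.001  0.001 -0.865] then cm [-12.79  26.23   0.25] F [ 0.1 -0.1 -3.7] q [ 1.23  0.54 -0.9   1.89  0.52  0.96  1.  ]
[188 243  13  48 341] [192.69794721 266.65982405] [ 0.47706728 -0.4030259   0.031     ]
[318 243  12  48 329] [324.52583587 266.82370821] [ 0.5628712 -0.2931076  0.031    ]
[ 146  291  273   20 1694] [301.55194805 302.91676505] [ 0.58665562 -0.33899064  0.031     ]
0.035386192476238844 29.9995074828621 [ 0.16661531 -0.69387183 -3.36173264]
```

Call:
servo_tool([
  {"tx":0,"ty":0,"tz":-0.5,"ax":0,"ay":0,"az":-0.173,"fingers":1},
  {"tx":0,"ty":0,"tz":-0.5,"ax":0,"ay":0,"az":-0.173,"fingers":1},
  {"tx":0,"ty":0,"tz":-0.5,"ax":0,"ay":0,"az":-0.173,"fingers":1},
  {"tx":0,"ty":0,"tz":-0.5,"ax":0,"ay":0,"az":-0.173,"fingers":1},
  {"tx":0,"ty":0,"tz":0,"ax":0,"ay":0,"az":-0.173,"fingers":1},
  {"tx":0,"ty":0,"tz":0,"ax":0,"ay":0,"az":0,"fingers":1},
])

```text
time: 5.98
tool_pos: [0.4512, -0.2947, 0.1601]
tool_rot: [-0.001, -0.101, 0.995, 0.001]
wrist_force: [0.3, 0.1, -3.2]
opening: 0.0352
grip_force: 30.0
```

```bash
python3 -c "
from h import *
to(.494,-.111,.16,191.6)
"
```

```text
turn [ 0.003 -0.001 -0.001] then cm [-7.880e+00  1.713e+01  1.000e-02] F [ 0.3  0.1 -3.2] q [ 1.37  0.62 -1.12  1.88  0.64  1.07  1.76]
```

Call:
servo_tool([
  {"tx":-1,"ty":2,"tz":0,"ax":0,"ay":0,"az":0,"fingers":1},
  {"tx":-1.9,"ty":4,"tz":0,"ax":0,"ay":0,"az":0,"fingers":1},
  {"tx":-2,"ty":4.5,"tz":0,"ax":0,"ay":0,"az":0,"fingers":1},
  {"tx":-2,"ty":4.5,"tz":0,"ax":0,"ay":0,"az":0,"fingers":1},
  {"tx":-1,"ty":2.1,"tz":0,"ax":0,"ay":0,"az":0,"fingers":1},
  {"tx":0,"ty":0,"tz":0,"ax":0,"ay":0,"az":0,"fingers":1},
  {"tx":0,"ty":0,"tz":0,"ax":0,"ay":0,"az":0,"fingers":1},
])

```text
time: 6.85
tool_pos: [0.4945, -0.1126, 0.1611]
tool_rot: [-0.001, -0.1, 0.995, -0.0]
wrist_force: [-0.5, -0.9, -3.4]
opening: 0.0353
grip_force: 30.0
```

```bash
python3 -c "
from h import *
to(.525,-.013,.16,191.6)
p,d,c=cam('wrist'); cv2.imwrite('pics/w2.png',p[:,:,::-1])
y=(cv2.cvtColor(p,cv2.COLOR_RGB2HSV)); m=(y[...,0]>15)&(y[...,0]<35)&(y[...,1]>120); n,l,s,ce=cv2.connectedComponentsWithStats(m.astype(np.uint8))
for i in range(1,n):
  if s[i,4]>60: print(s[i],ce[i],wplane(c,*ce[i],.031))
import pickle; np.savez('w2.npz',p=p,d=d); pickle.dump(c,open('w2.pkl','wb'))
print(wproj(c,[.525,-.013,.04]),wproj(c,[.446,-.029,.074]))
"
```

```text
turn [-0.    -0.001 -0.002] then cm [-4.99  9.15  0.11] F [-0.5 -0.9 -3.4] q [ 1.06  0.56 -1.14  1.95  0.6   1.03  1.42]
[188 243  12  48 343] [192.63556851 266.44606414] [ 0.60297872 -0.16691186  0.031     ]
[318 243  12  48 334] [324.62874251 266.70658683] [ 0.57342435 -0.02087658  0.031     ]
[ 146  291  273   20 1689] [301.22557726 302.92835998] [ 0.62726244 -0.03394603  0.031     ]
(np.float64(345.9188349214093), np.float64(232.40548679028115)) (np.float64(363.9807267082272), np.float64(162.14024900398167))
```

View pics/w2.png

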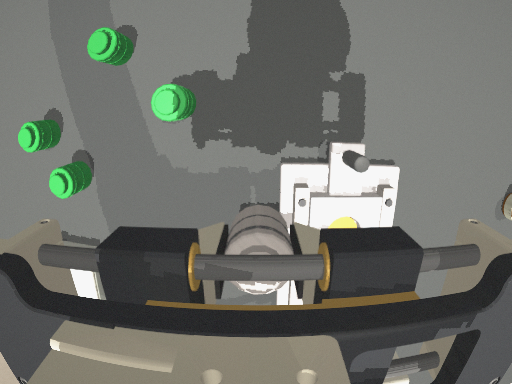

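The nest's upper rim shows at (344,218), mostly hidden by the finger. The post top is near (364,162), as predicted. I'll back off 5 cm for a clear view of the nest.

Call:
servo_tool([
  {"tx":2.5,"ty":0,"tz":0,"ax":0,"ay":0,"az":0,"fingers":1},
  {"tx":2.5,"ty":0,"tz":0,"ax":0,"ay":0,"az":0,"fingers":1},
  {"tx":0,"ty":0,"tz":0,"ax":0,"ay":0,"az":0,"fingers":1},
  {"tx":0,"ty":0,"tz":0,"ax":0,"ay":0,"az":0,"fingers":1},
])

```text
time: 7.4
tool_pos: [0.4465, -0.123, 0.1619]
tool_rot: [0.0, -0.1, 0.995, -0.0]
wrist_force: [0.4, 0.6, -3.7]
opening: 0.0352
grip_force: 30.0
```

```bash
python3 -c "
from h import *
to(.525,-.013,.16,191.6)
p,d,c=cam('wrist'); cv2.imwrite('pics/w3.png',cv2.resize(p[100:300,240:460,::-1],None,fx=3,fy=3))
y=(cv2.cvtColor(p,cv2.COLOR_RGB2HSV)); m=(y[...,0]>15)&(y[...,0]<35)&(y[...,1]>120); n,l,s,ce=cv2.connectedComponentsWithStats(m.astype(np.uint8))
for i in range(1,n):
  if s[i,4]>60: print(s[i],ce[i],wplane(c,*ce[i],.031))
print(wproj(c,[.525,-.013,.04]),wproj(c,[.446,-.029,.074]))
"
```

```text
turn [-0.     0.001 -0.002] then cm [-9.9   9.2   0.19] F [ 0.4  0.6 -3.7] q [ 1.2   0.49 -1.21  2.05  0.56  0.98  1.47]
[188 243  12  48 341] [192.64809384 266.48680352] [ 0.55597554 -0.17736913  0.031     ]
[318 243  12  48 330] [324.58484848 266.65151515] [ 0.52624169 -0.03091678  0.031     ]
[ 146  291  273   19 1687] [301.16123296 302.9253112 ] [ 0.5804118 -0.0440166  0.031    ]
(np.float64(341.28598387488654), np.float64(271.766189366843)) (np.float64(359.54581682437225), np.float64(214.6729725589405))
```

View pics/w3.png

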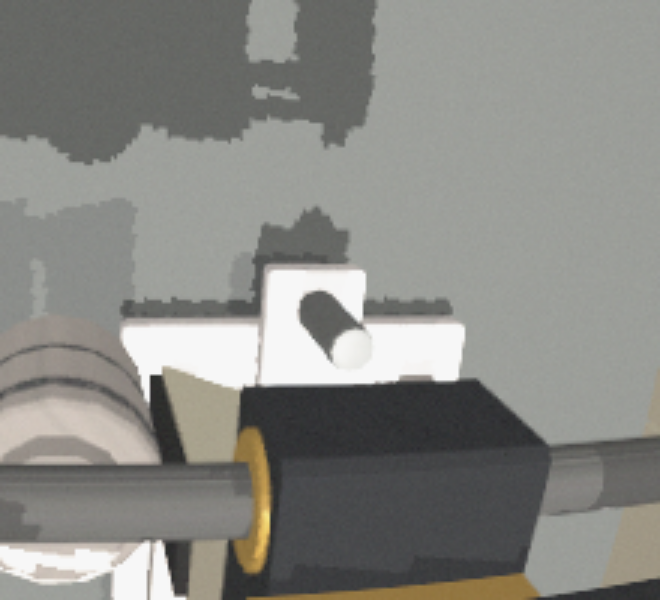

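The post top is at crop (350,347), i.e. pixel (356.4,215.3), about 3 px left of the prediction. The nest is hidden here, so I'll use the visible arc from the w2 picture.

```bash
python3 -c "
from h import *; import pickle
from scipy.optimize import least_squares
c=manip.calibration('wrist'); print('post w3',wplane(c,356.4,215.3,.074))
z=np.load('w2.npz'); p=z['p']; c=pickle.load(open('w2.pkl','rb'))
y=(cv2.cvtColor(p,cv2.COLOR_RGB2HSV)); m=(y[...,0]>15)&(y[...,0]<38)&(y[...,1]>90); m[:,:325]=0; m[:,365:]=0; m[:205]=0; m[235:]=0
v,u=np.nonzero(m); print(m.sum(),u.min(),u.max(),v.min(),v.max())
for r in range(214,232): 
  k=np.nonzero(m[r])[0]; print(r,(k.min(),k.max()) if len(k) else None,end=' ')
E=[]
for col in range(u.min(),u.max()+1):
  k=np.nonzero(m[:,col])[0]
  if len(k): E.append(wplane(c,col,k.min()-.5,.031)[:2])
E=np.array(E)
for R in (.0195,.0185):
  f=least_squares(lambda q:np.hypot(*(E-q).T)-R,[.525,-.013]); print(R,f.x,np.abs(f.fun).max())
g=cv2.cvtColor(p,cv2.COLOR_RGB2GRAY); 
q=p[130:240,300:420,::-1]; cv2.imwrite('pics/w2z.png',cv2.resize(q,None,fx=5,fy=5))
"
```

```text
post w3 [ 0.44743842 -0.03137009  0.074     ]
253 328 356 217 228
214 None 215 None 216 None 217 (np.int64(344), np.int64(350)) 218 (np.int64(340), np.int64(351)) 219 (np.int64(338), np.int64(352)) 220 (np.int64(336), np.int64(353)) 221 (np.int64(334), np.int64(353)) 222 (np.int64(333), np.int64(353)) 223 (np.int64(332), np.int64(354)) 224 (np.int64(331), np.int64(356)) 225 (np.int64(330), np.int64(356)) 226 (np.int64(330), np.int64(356)) 227 (np.int64(329), np.int64(356)) 228 (np.int64(328), np.int64(356)) 229 None 230 None 231 None 0.0195 [ 0.53055427 -0.01224496] 0.0021566219605778994
0.0185 [ 0.52946645 -0.01262614] 0.00189283366683669
```

View pics/w2z.png

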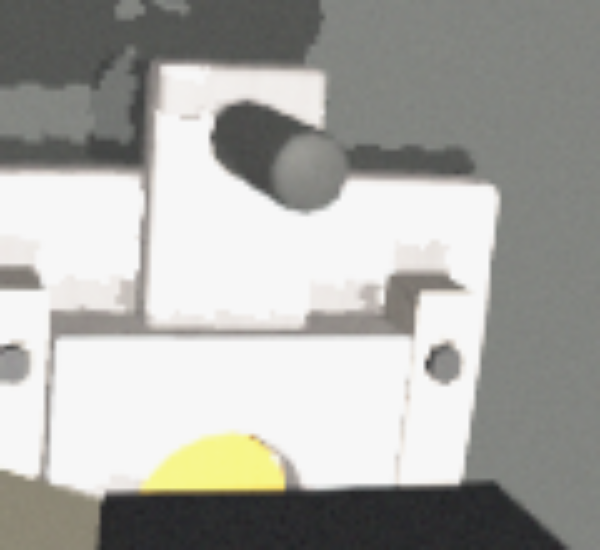

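The arc alone is ambiguous because the nest rim occludes it. The post estimates agree to about 2 mm. I'll move forward for a clear nest view, which is on the way anyway.

Call:
servo_tool([
  {"tx":-2,"ty":0,"tz":0,"ax":0,"ay":0,"az":0,"fingers":1},
  {"tx":-3,"ty":0,"tz":0,"ax":0,"ay":0,"az":0,"fingers":1},
  {"tx":-3,"ty":0,"tz":0,"ax":0,"ay":0,"az":0,"fingers":1},
  {"tx":-1,"ty":0,"tz":0,"ax":0,"ay":0,"az":0,"fingers":1},
  {"tx":0,"ty":0,"tz":0,"ax":0,"ay":0,"az":0,"fingers":1},
  {"tx":0,"ty":0,"tz":0,"ax":0,"ay":0,"az":0,"fingers":1},
])

```text
time: 8.2
tool_pos: [0.5331, -0.1039, 0.1614]
tool_rot: [-0.001, -0.101, 0.995, -0.0]
wrist_force: [-0.4, -0.5, -2.7]
opening: 0.0354
grip_force: 30.0
```

```bash
python3 -c "
from h import *
to(.5264,-.0148,.16,191.6)
p,d,c=cam('wrist'); cv2.imwrite('pics/w4.png',cv2.resize(p[80:300,240:460,::-1],None,fx=2.7,fy=2.7))
import pickle; np.savez('w4.npz',p=p,d=d); pickle.dump(c,open('w4.pkl','wb'))
y=(cv2.cvtColor(p,cv2.COLOR_RGB2HSV)); m=(y[...,0]>15)&(y[...,0]<35)&(y[...,1]>120); n,l,s,ce=cv2.connectedComponentsWithStats(m.astype(np.uint8))
for i in range(1,n):
  if s[i,4]>60: print(s[i],ce[i],wplane(c,*ce[i],.031),wplane(c,*ce[i],.04))
print(wproj(c,[.5264,-.0148,.04]))
"
```

```text
turn [ 0.    -0.001  0.001] then cm [-1.13  8.87  0.14] F [-0.4 -0.5 -2.7] q [ 0.97  0.61 -1.1   1.87  0.63  1.06  1.39]
[329 180  31  31 739] [344.20703654 195.39106901] [ 0.52684077 -0.01463472  0.031     ] [ 0.52484329 -0.01786643  0.04      ]
[188 243  13  48 343] [192.63848397 266.59766764] [ 0.64205032 -0.15791643  0.031     ] [ 0.63646402 -0.15668487  0.04      ]
[318 243  12  48 335] [324.67164179 266.90746269] [ 0.61219693 -0.01172376  0.031     ] [ 0.60754058 -0.01504615  0.04      ]
[ 146  291  273   20 1687] [301.14522822 302.95080024] [ 0.6659075  -0.02489683  0.031     ] [ 0.65957805 -0.02780887  0.04      ]
(np.float64(346.55517143110944), np.float64(197.42300381410456))
```

View pics/w4.png

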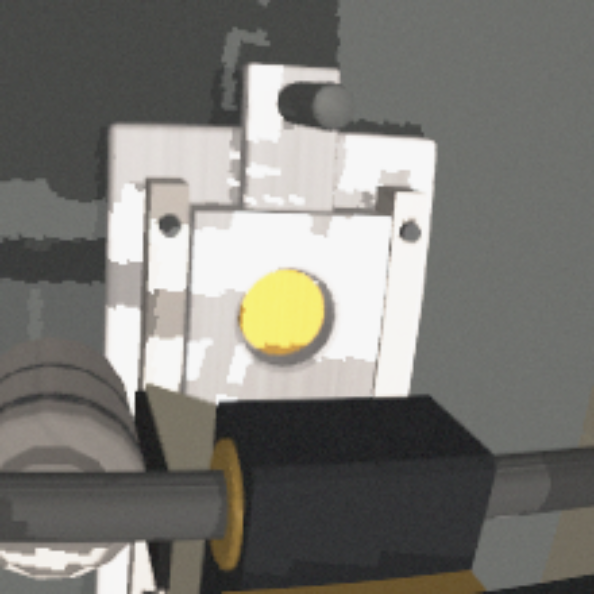

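The nest rim is centred at crop (285.5,316), i.e. pixel (345.7,197), within 1 px of the prediction for (0.5265,-0.015). I'll go over it.

Call:
servo_tool([
  {"tx":-0.2,"ty":1.6,"tz":0,"ax":0,"ay":0,"az":0,"fingers":1},
  {"tx":-0.4,"ty":3,"tz":0,"ax":0,"ay":0,"az":0,"fingers":1},
  {"tx":-0.4,"ty":3,"tz":1,"ax":0,"ay":0,"az":0,"fingers":1},
  {"tx":-0.1,"ty":1.3,"tz":2,"ax":0,"ay":0,"az":0,"fingers":1},
  {"tx":0,"ty":0,"tz":2.5,"ax":0,"ay":0,"az":0,"fingers":1},
  {"tx":0,"ty":0,"tz":1.5,"ax":0,"ay":0,"az":0,"fingers":1},
  {"tx":0,"ty":0,"tz":0,"ax":0,"ay":0,"az":0,"fingers":1},
  {"tx":0,"ty":0,"tz":0,"ax":0,"ay":0,"az":0,"fingers":1},
])

```text
time: 9.25
tool_pos: [0.5276, -0.0141, 0.0925]
tool_rot: [0.001, -0.101, 0.995, 0.0]
wrist_force: [0.7, -1.3, -3.4]
opening: 0.0353
grip_force: 30.0
```

```bash
python3 -c "
from h import *
for i in range(3): to(.5265,-.0150,.061,191.6); manip.read_camera('top')
"
```

```text
turn [0.    0.001 0.   ] then cm [ 0.12 -0.06  3.15] F [ 0.7 -1.3 -3.4] q [ 0.75  0.67 -1.02  1.95  0.72  0.93  1.15]
turn [-0.     0.002  0.   ] then cm [ 0.14 -0.05  3.16] F [-0.4 -0.5 -2.8] q [ 0.75  0.67 -1.02  1.95  0.72  0.93  1.15]
turn [-0.     0.002  0.   ] then cm [ 0.14 -0.04  3.16] F [ 0.9 -0.5 -3.8] q [ 0.75  0.67 -1.02  1.95  0.72  0.93  1.15]
```

Call:
servo_tool([
  {"tx":0.1,"ty":-0.05,"tz":1.2,"ax":0,"ay":0,"az":0,"fingers":1},
  {"tx":0,"ty":0,"tz":1.2,"ax":0,"ay":0,"az":0,"fingers":1},
  {"tx":0,"ty":0,"tz":0.7,"ax":0,"ay":0,"az":0,"fingers":1},
  {"tx":0,"ty":0,"tz":0.3,"ax":0,"ay":0,"az":0,"fingers":1},
  {"tx":0,"ty":0,"tz":0.3,"ax":0,"ay":0,"az":0,"fingers":1},
  {"tx":0,"ty":0,"tz":0.3,"ax":0,"ay":0,"az":0,"fingers":1},
  {"tx":0,"ty":0,"tz":0,"ax":0,"ay":0,"az":0,"fingers":1},
])

```text
time: 10.28
tool_pos: [0.5261, -0.015, 0.0517]
tool_rot: [-0.0, -0.101, 0.995, -0.0]
wrist_force: [-0.2, -0.2, -3.4]
opening: 0.0353
grip_force: 30.0
```

Call:
servo_tool([
  {"tx":0,"ty":0,"tz":0.2,"ax":0,"ay":0,"az":0,"fingers":1},
  {"tx":0,"ty":0,"tz":0.15,"ax":0,"ay":0,"az":0,"fingers":1},
  {"tx":0,"ty":0,"tz":0.1,"ax":0,"ay":0,"az":0,"fingers":1},
  {"tx":0,"ty":0,"tz":0,"ax":0,"ay":0,"az":0,"fingers":1},
  {"tx":0,"ty":0,"tz":0,"ax":0,"ay":0,"az":0,"fingers":1},
])

```text
time: 10.9
tool_pos: [0.5262, -0.015, 0.0475]
tool_rot: [0.0, -0.101, 0.995, -0.0]
wrist_force: [-1.9, -0.5, 1.9]
opening: 0.0354
grip_force: 30.0
```

Call:
servo_tool([
  {"tx":0,"ty":0,"tz":0,"ax":0,"ay":0,"az":0,"fingers":0.4},
  {"tx":0,"ty":0,"tz":0,"ax":0,"ay":0,"az":0,"fingers":0.4},
  {"tx":0,"ty":0,"tz":0,"ax":0,"ay":0,"az":0,"fingers":0.4},
  {"tx":0,"ty":0,"tz":0,"ax":0,"ay":0,"az":0,"fingers":0.4},
  {"tx":0,"ty":0,"tz":-1,"ax":0,"ay":0,"az":0,"fingers":0.4},
  {"tx":0,"ty":0,"tz":-3,"ax":0,"ay":0,"az":0,"fingers":0.4},
  {"tx":0,"ty":0,"tz":-4,"ax":0,"ay":0,"az":0,"fingers":0.4},
  {"tx":0,"ty":0,"tz":-3,"ax":0,"ay":0,"az":0,"fingers":0.4},
])

```text
time: 11.9
tool_pos: [0.5266, -0.0146, 0.1594]
tool_rot: [0.001, -0.102, 0.995, -0.0]
wrist_force: [0.4, -0.5, 0.1]
opening: 0.0551
grip_force: 0.0
```

```bash
python3 -c "
from h import *
to(.408,-.0392,.14,191.6)
p,d,c=cam('wrist'); cv2.imwrite('pics/w5.png',p[:,:,::-1])
print(wproj(c,[.5265,-.015,.085]),wproj(c,[.4476,-.0313,.074]))
p,d,c=cam('top'); W=world(c,d.astype(float)); Z=W[...,2]
m=np.zeros(Z.shape,bool); m[182:203,230:256]=1; m&=(Z>.06)&(Z<.11); print('die top-cam',m.sum(),W[m].mean(0) if m.any() else 0,Z[m])
"
```

```text
turn [-0.     0.001  0.001] then cm [12.11 -0.02  1.94] F [ 0.4 -0.5  0.1] q [ 0.83  0.58 -1.11  1.91  0.61  1.04  1.23]
(np.float64(258.51729031431006), np.float64(200.09885494344098)) (np.float64(258.575781086437), np.float64(100.46362266252571))
die top-cam 0 0 []
```

View pics/w5.png

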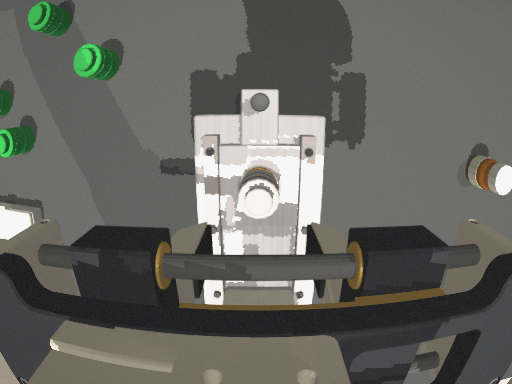

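The die stands upright in the nest at (259,200), as predicted, and the post is at (260,102). Now I'll go in front of the post with closed fingers.

Call:
servo_tool([
  {"tx":2,"ty":0,"tz":0,"ax":0,"ay":0,"az":0,"fingers":1},
  {"tx":3,"ty":0,"tz":0,"ax":0,"ay":0,"az":0,"fingers":1},
  {"tx":4,"ty":0,"tz":0,"ax":0,"ay":0,"az":0,"fingers":1},
  {"tx":2.2,"ty":0,"tz":0,"ax":0,"ay":0,"az":0,"fingers":1},
  {"tx":0,"ty":0,"tz":0,"ax":0,"ay":0,"az":0,"fingers":1},
  {"tx":0,"ty":0,"tz":0,"ax":0,"ay":0,"az":0,"fingers":1},
])

```text
time: 12.75
tool_pos: [0.4174, -0.0377, 0.1574]
tool_rot: [0.001, -0.101, 0.995, -0.0]
wrist_force: [-0.2, 0.2, 0.7]
opening: 0.0017
grip_force: 0.0
```

```bash
python3 -c "
from h import *
to(.4182,-.0373,.047,191.6)
"
```

```text
turn [-0.     0.001  0.   ] then cm [-0.09  0.02 11.04] F [-0.2  0.2  0.7] q [ 1.11  0.41 -1.27  2.15  0.5   0.92  1.33]
```

Call:
servo_tool([
  {"tx":0,"ty":0,"tz":3,"ax":0,"ay":0,"az":0,"fingers":1},
  {"tx":0,"ty":0,"tz":3,"ax":0,"ay":0,"az":0,"fingers":1},
  {"tx":0,"ty":0,"tz":3,"ax":0,"ay":0,"az":0,"fingers":1},
  {"tx":0,"ty":0,"tz":1.5,"ax":0,"ay":0,"az":0,"fingers":1},
  {"tx":0,"ty":0,"tz":0.3,"ax":0,"ay":0,"az":0,"fingers":1},
  {"tx":0,"ty":0,"tz":0,"ax":0,"ay":0,"az":0,"fingers":1},
])

```text
time: 13.5
tool_pos: [0.4173, -0.037, 0.0494]
tool_rot: [0.0, -0.102, 0.995, 0.0]
wrist_force: [0.9, 0.8, 0.3]
opening: 0.0004
grip_force: 0.0
```

Call:
servo_tool([
  {"tx":-0.5,"ty":0,"tz":0,"ax":0,"ay":0,"az":0,"fingers":1},
  {"tx":-0.5,"ty":0,"tz":0,"ax":0,"ay":0,"az":0,"fingers":1},
  {"tx":-0.5,"ty":0,"tz":0,"ax":0,"ay":0,"az":0,"fingers":1},
  {"tx":-0.5,"ty":0,"tz":0,"ax":0,"ay":0,"az":0,"fingers":1},
  {"tx":0,"ty":0,"tz":0,"ax":0,"ay":0,"az":0,"fingers":1},
])

```text
time: 14.12
tool_pos: [0.4365, -0.0335, 0.0493]
tool_rot: [0.0, -0.101, 0.995, 0.0]
wrist_force: [0.4, 0.4, 0.3]
opening: 0.0008
grip_force: 0.0
```

Call:
servo_tool([
  {"tx":-0.6,"ty":0,"tz":0,"ax":0,"ay":0,"az":0,"fingers":1},
  {"tx":-0.6,"ty":0,"tz":0,"ax":0,"ay":0,"az":0,"fingers":1},
  {"tx":-0.6,"ty":0,"tz":0,"ax":0,"ay":0,"az":0,"fingers":1},
  {"tx":-0.6,"ty":0,"tz":0,"ax":0,"ay":0,"az":0,"fingers":1},
  {"tx":-0.6,"ty":0,"tz":0,"ax":0,"ay":0,"az":0,"fingers":1},
  {"tx":-0.6,"ty":0,"tz":0,"ax":0,"ay":0,"az":0,"fingers":1},
  {"tx":-0.6,"ty":0,"tz":0,"ax":0,"ay":0,"az":0,"fingers":1},
])

```text
time: 15.0
tool_pos: [0.4775, -0.0251, 0.0492]
tool_rot: [-0.0, -0.101, 0.995, -0.0]
wrist_force: [-1.5, -1.3, -0.7]
opening: -0.0
grip_force: 1.0
```

Call:
servo_tool([
  {"tx":-0.6,"ty":0,"tz":0,"ax":0,"ay":0,"az":0,"fingers":1},
  {"tx":-0.6,"ty":0,"tz":0,"ax":0,"ay":0,"az":0,"fingers":1},
  {"tx":-0.5,"ty":0,"tz":0,"ax":0,"ay":0,"az":0,"fingers":1},
  {"tx":-0.4,"ty":0,"tz":0,"ax":0,"ay":0,"az":0,"fingers":1},
  {"tx":-0.3,"ty":0,"tz":0,"ax":0,"ay":0,"az":0,"fingers":1},
])

```text
time: 15.62
tool_pos: [0.5009, -0.0201, 0.0492]
tool_rot: [0.0, -0.102, 0.995, 0.0]
wrist_force: [-2.3, -0.2, 0.1]
opening: 0.0004
grip_force: 0.9
```

```bash
python3 -c "
from h import *
# post home centre
e=np.array([.98,.201]); n=np.array([.5265,-.015]); print('post home',n+.01*e)
to(*(n+.01*e-.0175*e),.0494,191.6)
p,d,c=cam('wrist'); cv2.imwrite('pics/w6.png',p[:,:,::-1])
"
```

```text
post home [ 0.5363  -0.01299]
turn [0.    0.    0.001] then cm [-1.86 -0.01 -0.02] F [-2.3 -0.2  0.1] q [ 0.74  0.69 -0.95  2.03  0.78  0.83  1.1 ]
```

View pics/w6.png

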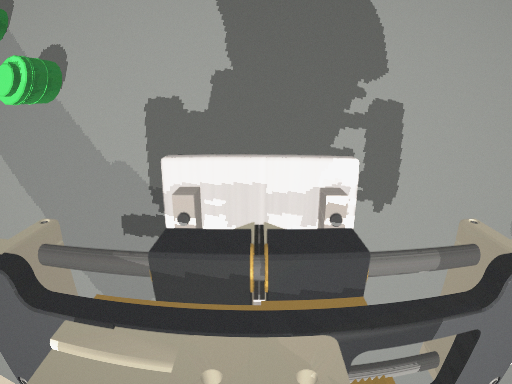

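The slide is moving with the fingers: the tongue has gone under the gripper. I have used up my picture allowance, so I'll work from numbers only. I'll continue gently to the stop.

Call:
servo_tool([
  {"tx":-0.4,"ty":0,"tz":0,"ax":0,"ay":0,"az":0,"fingers":1},
  {"tx":-0.4,"ty":0,"tz":0,"ax":0,"ay":0,"az":0,"fingers":1},
  {"tx":-0.4,"ty":0,"tz":0,"ax":0,"ay":0,"az":0,"fingers":1},
  {"tx":-0.3,"ty":0,"tz":0,"ax":0,"ay":0,"az":0,"fingers":1},
  {"tx":-0.2,"ty":0,"tz":0,"ax":0,"ay":0,"az":0,"fingers":1},
  {"tx":0,"ty":0,"tz":0,"ax":0,"ay":0,"az":0,"fingers":1},
])

```text
time: 16.42
tool_pos: [0.514, -0.0174, 0.0486]
tool_rot: [-0.003, -0.101, 0.995, -0.001]
wrist_force: [-11.1, -2.1, 7.3]
opening: 0.0003
grip_force: 5.7
```

Call:
servo_tool([
  {"tx":-0.2,"ty":0,"tz":0,"ax":0,"ay":0,"az":0,"fingers":1},
  {"tx":-0.2,"ty":0,"tz":0,"ax":0,"ay":0,"az":0,"fingers":1},
])

```text
time: 16.68
tool_pos: [0.5142, -0.0173, 0.0481]
tool_rot: [-0.007, -0.101, 0.995, -0.002]
wrist_force: [-22.5, -4.2, 15.3]
opening: 0.0002
grip_force: 12.1
```

Call:
servo_tool([
  {"tx":0.5,"ty":0,"tz":0,"ax":0,"ay":0,"az":0,"fingers":1},
  {"tx":1.5,"ty":0,"tz":0,"ax":0,"ay":0,"az":0,"fingers":1},
  {"tx":1,"ty":0,"tz":-1,"ax":0,"ay":0,"az":0,"fingers":1},
  {"tx":0,"ty":0,"tz":-4,"ax":0,"ay":0,"az":0,"fingers":1},
  {"tx":0,"ty":0,"tz":-4,"ax":0,"ay":0,"az":0,"fingers":1},
  {"tx":-2,"ty":0,"tz":-3,"ax":0,"ay":0,"az":0,"fingers":1},
  {"tx":0,"ty":0,"tz":0,"ax":0,"ay":0,"az":0,"fingers":1},
  {"tx":0,"ty":0,"tz":0,"ax":0,"ay":0,"az":0,"fingers":1},
])

```text
time: 17.68
tool_pos: [0.5108, -0.0183, 0.1691]
tool_rot: [-0.0, -0.101, 0.995, -0.0]
wrist_force: [0.5, -0.3, 0.3]
opening: 0.0003
grip_force: 0.0
```

```bash
cat >> h.py <<'E'
def wworld(c,d):
    h,w=d.shape; u,v=np.meshgrid(np.arange(w)-c['cx'],np.arange(h)-c['cy']); r=np.hypot(u,v)+1e-9; t=np.tan(np.minimum(r/c['fx'],1.4))/r
    P=np.stack([u*t*d,v*t*d,d],-1); T=np.array(c['world_from_camera']); return P@T[:3,:3].T+T[:3,3]
E
python3 -c "
from h import *
to(.5363,-.013,.15,191.6)
e=np.array([.98,.201]); n=np.array([.5265,-.015])
for nm in ('wrist','top','scene'):
  p,d,c=cam(nm); np.savez(nm+'2.npz',p=p,d=d); W=(wworld if nm=='wrist' else world)(c,d.astype(float)); D=W[...,:2]-n; a=D@e; b=D@[-.201,.98]
  m=(W[...,2]>.055)&(W[...,2]<.082)&(abs(b)<.02)&(a<.045)&(a>-.11); v,u=np.nonzero(m)
  t=m&(W[...,2]>.068)
  print(nm,m.sum(),t.sum(),'along',np.percentile(a[t],[0,10,50,90,100]).round(4) if t.any() else 0,'across',np.median(b[t]) if t.any() else 0,(u.min(),u.max(),v.min(),v.max()) if m.any() else 0)
"
```

```text
turn [-0.001 -0.     0.001] then cm [-2.6   0.01  1.91] F [ 0.5 -0.3  0.3] q [ 0.87  0.54 -1.13  1.94  0.58  1.03  1.25]
wrist 303 232 along [-0.0019 -0.0007  0.0044  0.01    0.0133] across -7.381945356934904e-05 (np.int64(251), np.int64(267), np.int64(202), np.int64(224))
top 0 0 along 0 across 0 0
scene 47 29 along [0.0008 0.0031 0.0084 0.0139 0.0151] across 0.0010186712863470967 (np.int64(255), np.int64(260), np.int64(225), np.int64(234))
```

```bash
python3 -c "
from h import *
e=np.array([.98,.201]); n=np.array([.5265,-.015]); c=manip.calibration('scene')
for f,lo,hi in (('scene.npz',-.11,-.05),('scene2.npz',-.02,.04)):
  z=np.load(f); W=world(c,z['d'].astype(float)); D=W[...,:2]-n; a=D@e; b=D@[-.201,.98]
  for zl,zh in ((.04,.082),(.055,.082),(.068,.082)):
    t=(W[...,2]>zl)&(W[...,2]<zh)&(abs(b)<.025)&(a<hi)&(a>lo); v,u=np.nonzero(t); print(f,zl,t.sum(),np.percentile(a[t],[0,50,100]).round(4),a[t].mean().round(4),b[t].mean().round(4),u.mean(),v.mean())
# die tops
  t=(W[...,2]>.079)&(W[...,2]<.095)&(abs(b)<.03)&(a>.03)&(a<.15); print('die?',t.sum(),a[t].mean() if t.any() else 0)
for im,nm in ((cv2.imread('pics/w5.png'),'w5'),(np.load('wrist2.npz')['p'][:,:,::-1],'w')):
  y=slice(85,125) if nm=='w5' else slice(190,230); g=im[y,235:285].max(2); print(nm); print(g[::2,::3])
c=manip.calibration('wrist'); print(wproj(c,[*(n+.01*e),.074]),wproj(c,[*(n+.005*e),.074]))
"
```

```text
scene.npz 0.04 66 [-0.0889 -0.0736 -0.0689] -0.0747 0.0023 273.6363636363636 209.66666666666666
scene.npz 0.055 46 [-0.0889 -0.074  -0.0689] -0.0753 0.002 273.67391304347825 208.0
scene.npz 0.068 21 [-0.0889 -0.0775 -0.0723] -0.0778 0.0012 273.9047619047619 205.9047619047619
die? 0 0
scene2.npz 0.04 71 [0.0008 0.0107 0.0177] 0.0107 0.0028 257.4225352112676 231.07042253521126
scene2.npz 0.055 47 [0.0008 0.0104 0.0177] 0.01 0.0022 257.3404255319149 229.08510638297872
scene2.npz 0.068 29 [0.0008 0.0084 0.0151] 0.0085 0.0013 257.3103448275862 227.55172413793105
die? 13 0.0919792960723417
w5
[[ 73  73  76  72  74  72  75  76  75  73  74  77  73  73  71  75  78]
 [ 72  76  72  70  75  73  72  71  72  72  73  70  72  71  75  73  72]
 [ 76  75  86 170 170 173 176 173 173 171 172 164 164 158 131  74  73]
 [ 72  74 138 227 228 226 226 227 228 226 228 229 229 229 218  74  70]
 [ 70  74 140 227 228 225 226 173  98 111 222 230 230 229 220  73  76]
 [ 75  60 142 228 226 226 164 118 125 123 105 230 230 230 218  75  73]
 [ 75  56 144 227 228 215 111 127 131 131 121 184 229 230 217  70  73]
 [ 75  61
[... 1766 characters left out ...]
5]
 [195 239 227 247 231 224 202 228 229 224 206 149 186 190 188 189 188]
 [194 247 247 247 230 231 209 225 229 222 207 161 188 191 185 188 187]
 [192 247 247 221 225 229 205 222 227 219 205 182 185 192 187 188 186]
 [193 190 188 185 190 196 198 218 221 215 196 187 188 192 188 190 187]
 [192 189 187 184 188 179 152 205 213 205 143 181 189 191 184 185 188]
 [195 188 186 177 138 132 133 133 168 134 132 134 141 180 188 188 187]
 [194 188 145 131 134 133 132  36  72  34 134 133 134 129 163 184 187]
 [140 115 117 118 120 120 133  40  72  37 132 120 117 119 117 116 148]]
(np.float64(258.7493313264175), np.float64(222.00419088769743)) (np.float64(258.75773588080995), np.float64(216.86250068787757))
```

Call:
servo_tool([
  {"tx":-1.5,"ty":0,"tz":-1,"ax":0,"ay":0,"az":0,"fingers":1},
  {"tx":-1.5,"ty":0,"tz":-1,"ax":0,"ay":0,"az":0,"fingers":1},
  {"tx":0,"ty":0,"tz":0,"ax":0,"ay":0,"az":0,"fingers":1},
  {"tx":0,"ty":0,"tz":0,"ax":0,"ay":0,"az":0,"fingers":1},
  {"tx":0,"ty":0,"tz":0,"ax":0,"ay":0,"az":0,"fingers":1},
])

```text
time: 18.45
tool_pos: [0.5398, -0.0122, 0.1885]
tool_rot: [-0.001, -0.101, 0.995, -0.0]
wrist_force: [-0.3, -0.2, 0.1]
opening: 0.0005
grip_force: 0.0
```

```bash
python3 -c "
from h import *
e=np.array([.98,.201]); n=np.array([.5265,-.015])
p,d,c=cam('wrist'); cv2.imwrite('pics/w7.png',p[:,:,::-1]); np.savez('w7.npz',p=p,d=d)
W=wworld(c,d.astype(float)); D=W[...,:2]-n; a=D@e; b=D@[-.201,.98]
t=(W[...,2]>.069)&(W[...,2]<.08)&(abs(b)<.02)&(a<.04)&(a>-.04); v,u=np.nonzero(t); print(t.sum(),a[t].min(),a[t].max(),np.median(a[t]),np.median(W[...,2][t]),(u.min(),u.max(),v.min(),v.max()))
print(wproj(c,[*(n+.01*e),.074]),wproj(c,[*(n+.002*e),.074]),wproj(c,[*(n+.018*e),.074]))
print(p[150:215:2,259].tolist())
s=manip.calibration('scene'); T=np.linalg.inv(np.array(s['world_from_camera']))
for al in(-.08,.005,.01):
  q=T[:3,:3]@[*(n+al*e),.06]+T[:3,3]; print(al,s['cx']+s['fx']*q[0]/q[2],s['cy']+s['fy']*q[1]/q[2])
"
```

```text
212 -0.001605727141957832 0.01283981948158413 0.005048231064652006 0.07425553795306442 (np.int64(251), np.int64(267), np.int64(172), np.int64(187))
(np.float64(258.8718427622419), np.float64(184.45408952760005)) (np.float64(258.8853248760521), np.float64(176.19829722794378)) (np.float64(258.8584652286806), np.float64(192.59678258732174))
[[240, 237, 235], [237, 234, 230], [238, 235, 231], [238, 234, 231], [141, 135, 133], [225, 221, 217], [232, 228, 224], [231, 225, 222], [73, 72, 71], [74, 74, 75], [75, 74, 72], [87, 89, 84], [209, 209, 202], [220, 221, 216], [202, 201, 193], [212, 210, 203], [209, 209, 200], [202, 200, 193], [190, 189, 182], [157, 154, 150], [183, 174, 172], [180, 174, 169], [182, 174, 171], [182, 176, 172], [179, 173, 168], [181, 175, 170], [182, 176, 171], [179, 173, 168], [176, 170, 165], [132, 128, 124], [183, 178, 172], [181, 173, 170], [192, 186, 183]]
-0.08 273.8714568076259 208.44081959448866
0.005 257.62131223719535 229.51626351109456
0.01 256.62626871956485 230.80677411298566
```

```bash
python3 -c "
from h import *
e=np.array([.98,.201]); f=np.array([-.201,.98])
for nm,n in (('top',np.array([.525,-.0127])),('scene',np.array([.5265,-.015]))):
  z=np.load(nm+'.npz'); c=manip.calibration(nm); W=world(c,z['d'].astype(float)); D=W[...,:2]-n; a=D@e; b=D@f; Z=W[...,2]
  t=(Z>.180)&(Z<.198)&(abs(b)<.03)&(a>.03)&(a<.3); print(nm,'head',t.sum(),'front pctl',np.percentile(a[t],[0,1,3,50,100]).round(4),np.median(Z[t]))
  t=(Z>.2)&(Z<.26)&(abs(b)<.03)&(a>.03)&(a<.125); print('rod',t.sum(),np.percentile(a[t],[0,50,100]).round(4) if t.any() else 0,a[t].mean(),b[t].mean(),np.percentile(Z[t],[0,50,100]).round(3) if t.any() else 0)
  t=(Z>.31)&(Z<.34)&(abs(b+.1)<.045)&(a>.03)&(a<.14); print('bar',t.sum(),a[t].mean(),b[t].min(),b[t].max(),np.polyfit(b[t],a[t],1))
  t=(Z>.01)&(Z<.025)&(abs(b)<.07)&(a>-.1)&(a<.25); print('base',np.percentile(a[t],[0,2,98,100]).round(4),np.percentile(b[t],[1,99]).round(4))
"
```

```text
top head 545 front pctl [0.0591 0.06   0.0614 0.1145 0.1919] 0.18656070392453272
rod 40 [0.0745 0.0833 0.0935] 0.08360291769145349 -0.001057441121002874 [0.2   0.223 0.228]
bar 194 0.083507823829055 -0.13794242877098659 -0.05513247324274183 [0.00263351 0.08376238]
base [-0.0805 -0.0685  0.1942  0.1986] [-0.0674  0.0659]
scene head 836 front pctl [0.0628 0.0659 0.0695 0.1221 0.1966] 0.18665187290901064
rod 103 [0.0752 0.0914 0.0977] 0.09024342112064693 0.002068097617081912 [0.201 0.221 0.227]
bar 265 0.09024262390388786 -0.13806186051992592 -0.055542784480957494 [0.00334799 0.09055978]
base [-0.0901 -0.0629  0.2018  0.2046] [-0.0647  0.0682]
```

The top and scene views put the ram 85 mm beyond the nest's first position. The slide moved 85 mm and stopped hard, so it is home. Now for the lever: raise and turn.

Call:
servo_tool([
  {"tx":1,"ty":0,"tz":-3,"ax":0,"ay":0,"az":0,"fingers":0.4},
  {"tx":1,"ty":0,"tz":-4.5,"ax":0,"ay":0,"az":0,"fingers":0.4},
  {"tx":1,"ty":0,"tz":-4.5,"ax":0,"ay":0,"az":0,"fingers":0.4},
  {"tx":0,"ty":0,"tz":-4.5,"ax":0,"ay":0,"az":0,"fingers":0.4},
  {"tx":0,"ty":0,"tz":-3,"ax":0,"ay":0,"az":0,"fingers":0.4},
  {"tx":0,"ty":0,"tz":-1,"ax":0,"ay":0,"az":0.1,"fingers":0.4},
  {"tx":0,"ty":0,"tz":0,"ax":0,"ay":0,"az":0.18,"fingers":0.4},
  {"tx":0,"ty":0,"tz":0,"ax":0,"ay":0,"az":0.18,"fingers":0.4},
])

```text
time: 19.5
tool_pos: [0.5111, -0.0182, 0.3941]
tool_rot: [-0.0, 0.131, 0.991, -0.0]
wrist_force: [0.0, 1.1, -1.1]
opening: 0.0552
grip_force: 0.0
```

Call:
servo_tool([
  {"tx":0,"ty":0,"tz":0,"ax":0,"ay":0,"az":0.18,"fingers":0.4},
  {"tx":0,"ty":0,"tz":0,"ax":0,"ay":0,"az":0.18,"fingers":0.4},
  {"tx":0,"ty":0,"tz":0,"ax":0,"ay":0,"az":0.18,"fingers":0.4},
  {"tx":0,"ty":0,"tz":0,"ax":0,"ay":0,"az":0.18,"fingers":0.4},
  {"tx":0,"ty":0,"tz":0,"ax":0,"ay":0,"az":0.18,"fingers":0.4},
  {"tx":0,"ty":0,"tz":0,"ax":0,"ay":0,"az":0.15,"fingers":0.4},
  {"tx":0,"ty":0,"tz":0,"ax":0,"ay":0,"az":0.06,"fingers":0.4},
  {"tx":0,"ty":0,"tz":0,"ax":0,"ay":0,"az":0,"fingers":0.4},
])

```text
time: 20.5
tool_pos: [0.511, -0.018, 0.394]
tool_rot: [-0.0, 0.631, 0.776, -0.0]
wrist_force: [0.7, -0.2, 0.1]
opening: 0.0553
grip_force: 0.0
```

```bash
python3 -c "
from h import *
to(.6287,-.0926,.38,101.6)
"
```

```text
turn [-0.001  0.     0.002] then cm [-9.67 10.03  1.4 ] F [ 0.7 -0.2  0.1] q [ 0.86  0.2  -1.01  1.65  0.17  1.39  0.03]
```

Now I'll go above the bar and locate it with the wrist depth camera.

Call:
servo_tool([
  {"tx":-2,"ty":2,"tz":0,"ax":0,"ay":0,"az":0,"fingers":0.3},
  {"tx":-3,"ty":3,"tz":0.4,"ax":0,"ay":0,"az":0,"fingers":0.3},
  {"tx":-3,"ty":3,"tz":0.5,"ax":0,"ay":0,"az":0,"fingers":0.3},
  {"tx":-1.7,"ty":2,"tz":0.5,"ax":0,"ay":0,"az":0,"fingers":0.3},
  {"tx":0,"ty":0,"tz":0,"ax":0,"ay":0,"az":0,"fingers":0.3},
  {"tx":0,"ty":0,"tz":0,"ax":0,"ay":0,"az":0,"fingers":0.3},
  {"tx":0,"ty":0,"tz":0,"ax":0,"ay":0,"az":0,"fingers":0.3},
])

```text
time: 21.38
tool_pos: [0.6284, -0.0917, 0.381]
tool_rot: [0.0, 0.631, 0.776, 0.0]
wrist_force: [-0.1, -0.2, 0.1]
opening: 0.0639
grip_force: 0.0
```

```bash
python3 -c "
from h import *
to(.6287,-.0926,.301,101.6)
e=np.array([.98,.201]); n=np.array([.5265,-.015])
p,d,c=cam('wrist'); np.savez('w8.npz',p=p,d=d)
W=wworld(c,d.astype(float)); D=W[...,:2]-n; a=D@e; b=D@[-.201,.98]
t=(W[...,2]>.315)&(W[...,2]<.335)&(b<-.04)&(b>-.16)&(a<.13)&(a>.04); v,u=np.nonzero(t); print(t.sum())
if t.any(): print(a[t].min(),a[t].max(),np.median(a[t]),b[t].min(),b[t].max(),W[...,2][t].max(),(u.min(),u.max(),v.min(),v.max()))
print(wproj(c,[.6287,-.0926,.329]))
"
```

```text
turn [0.001 0.001 0.003] then cm [-0.09  0.01  8.  ] F [-0.1 -0.2  0.1] q [ 0.72  0.48 -0.93  1.37  0.38  1.47  0.02]
2827
0.076307629449413 0.0954335571366783 0.08534706712673124 -0.1369227545274429 -0.04031313276587745 0.33211587803918274 (np.int64(247), np.int64(273), np.int64(134), np.int64(254))
(np.float64(258.02785402979447), np.float64(210.6923156702205))
```

Call:
servo_tool([
  {"tx":0,"ty":0.1,"tz":2,"ax":0,"ay":0,"az":0,"fingers":0.3},
  {"tx":0,"ty":0,"tz":3,"ax":0,"ay":0,"az":0,"fingers":0.3},
  {"tx":0,"ty":0,"tz":2,"ax":0,"ay":0,"az":0,"fingers":0.3},
  {"tx":0,"ty":0,"tz":1,"ax":0,"ay":0,"az":0,"fingers":0.3},
  {"tx":0,"ty":0,"tz":0,"ax":0,"ay":0,"az":0,"fingers":1},
  {"tx":0,"ty":0,"tz":0,"ax":0,"ay":0,"az":0,"fingers":1},
  {"tx":0,"ty":0,"tz":0,"ax":0,"ay":0,"az":0,"fingers":1},
  {"tx":0,"ty":0,"tz":0,"ax":0,"ay":0,"az":0,"fingers":1},
], squeeze=40)

```text
time: 22.42
tool_pos: [0.6303, -0.0925, 0.3009]
tool_rot: [0.0, 0.631, 0.775, 0.0]
wrist_force: [-0.4, -0.3, -0.2]
opening: 0.0292
grip_force: 0.0
```

Call:
servo_tool([
  {"tx":0,"ty":0,"tz":0,"ax":0,"ay":0,"az":0,"fingers":1},
  {"tx":0,"ty":0,"tz":0,"ax":0,"ay":0,"az":0,"fingers":1},
  {"tx":0,"ty":0,"tz":0,"ax":0,"ay":0,"az":0,"fingers":1},
])

```text
time: 22.8
tool_pos: [0.6296, -0.0927, 0.3004]
tool_rot: [-0.0, 0.631, 0.775, -0.0]
wrist_force: [-3.1, -0.9, 2.4]
opening: 0.0159
grip_force: 40.0
```

Call:
servo_tool([
  {"tx":0,"ty":-1,"tz":0.03,"ax":0,"ay":0,"az":0,"fingers":1},
  {"tx":0,"ty":-1,"tz":0.1,"ax":0,"ay":0,"az":0,"fingers":1},
  {"tx":0,"ty":-2,"tz":0.4,"ax":0,"ay":0,"az":0,"fingers":1},
  {"tx":0,"ty":-1.9,"tz":0.6,"ax":0,"ay":0,"az":0,"fingers":1},
  {"tx":0,"ty":-1.8,"tz":0.85,"ax":0,"ay":0,"az":0,"fingers":1},
], squeeze=55)

```text
time: 23.42
tool_pos: [0.5543, -0.1077, 0.281]
tool_rot: [0.001, 0.631, 0.775, 0.001]
wrist_force: [3.3, 2.5, 0.5]
opening: 0.0155
grip_force: 55.0
```

```bash
cat > lv.py <<'E'
from h import *
s=manip.state(); e=np.array([.98,.201]); r=rot(s)
g=np.array(s['tool_pos'])-.019*r.apply([0,0,1]); dx=(g[:2]-[.6296,-.0927])@e; dz=g[2]-(.3194-.16)
print('theta',np.arctan2(-dx,dz),'rad',np.hypot(dx,dz),'F',np.round(s['wrist_force'],1),s['opening'],s['grip_force'],np.round(s['joint_positions'],2),s['time'])
E
python3 lv.py
```

```text
theta 0.5000266818413 rad 0.16022862580233996 F [3.3 2.5 0.5] 0.01554624541652797 54.99966502189636 [ 0.88  0.41 -0.95  1.7   0.35  1.22  0.05] 23.425
```

Call:
servo_tool([
  {"tx":0,"ty":-1.7,"tz":1.05,"ax":0,"ay":0,"az":0,"fingers":1},
  {"tx":0,"ty":-1.55,"tz":1.25,"ax":0,"ay":0,"az":0,"fingers":1},
  {"tx":0,"ty":-1.4,"tz":1.45,"ax":0,"ay":0,"az":0,"fingers":1},
  {"tx":0,"ty":-1.2,"tz":1.6,"ax":0,"ay":0,"az":0,"fingers":1},
  {"tx":0,"ty":-0.5,"tz":0.85,"ax":0,"ay":0,"az":0,"fingers":1},
  {"tx":0,"ty":-0.5,"tz":0.9,"ax":0,"ay":0,"az":0,"fingers":1},
])

```text
time: 24.18
tool_pos: [0.4878, -0.1211, 0.2097]
tool_rot: [0.0, 0.631, 0.776, 0.001]
wrist_force: [2.4, 4.9, 3.5]
opening: 0.0156
grip_force: 55.0
```

```bash
python3 lv.py
```

```text
theta 1.1239453683498437 rad 0.16039497769592503 F [2.4 4.9 3.5] 0.015557598172389 55.00301420688629 [ 0.98  0.36 -0.95  1.92  0.34  1.03  0.09] 24.175
```

Call:
servo_tool([
  {"tx":0,"ty":-0.4,"tz":0.9,"ax":0,"ay":0,"az":0,"fingers":1},
  {"tx":0,"ty":-0.35,"tz":0.95,"ax":0,"ay":0,"az":0,"fingers":1},
  {"tx":0,"ty":-0.05,"tz":0.15,"ax":0,"ay":0,"az":0,"fingers":1},
  {"tx":0,"ty":-0.05,"tz":0.15,"ax":0,"ay":0,"az":0,"fingers":1},
  {"tx":0,"ty":0,"tz":0,"ax":0,"ay":0,"az":0,"fingers":1},
  {"tx":0,"ty":0,"tz":0,"ax":0,"ay":0,"az":0,"fingers":1},
])

```text
time: 24.92
tool_pos: [0.4802, -0.1228, 0.1895]
tool_rot: [0.001, 0.631, 0.776, 0.0]
wrist_force: [-2.4, 5.0, 18.7]
opening: 0.0156
grip_force: 55.0
```

```bash
python3 lv.py
```

```text
theta 1.2591659790030587 rad 0.16024393442475426 F [-2.4  5.  18.7] 0.015556974755103987 55.00690162181854 [ 0.98  0.38 -0.94  1.96  0.36  0.98  0.07] 24.925
```

Call:
servo_tool([
  {"tx":0,"ty":-0.05,"tz":0.15,"ax":0,"ay":0,"az":0,"fingers":1},
  {"tx":0,"ty":0,"tz":0,"ax":0,"ay":0,"az":0,"fingers":1},
  {"tx":0,"ty":0,"tz":0,"ax":0,"ay":0,"az":0,"fingers":1},
  {"tx":0,"ty":0,"tz":0,"ax":0,"ay":0,"az":0,"fingers":1},
  {"tx":0,"ty":0,"tz":0,"ax":0,"ay":0,"az":0,"fingers":1},
])

```text
time: 25.55
tool_pos: [0.4801, -0.1228, 0.1889]
tool_rot: [0.001, 0.631, 0.776, 0.0]
wrist_force: [-6.8, 5.1, 26.9]
opening: 0.0154
grip_force: 55.0
```

```bash
python3 lv.py; python3 -c "
from h import *
e=np.array([.98,.201]); n=np.array([.5265,-.015])
p,d,c=cam('scene'); W=world(c,d.astype(float)); D=W[...,:2]-n; a=D@e; b=D@[-.201,.98]; Z=W[...,2]
t=(Z>.055)&(Z<.082)&(abs(b)<.025)&(a<.04)&(a>-.02); v,u=np.nonzero(t); print('post',t.sum(),a[t].mean() if t.any() else 0,u.mean(),v.mean())
t=(Z>.2)&(Z<.26)&(abs(b)<.03)&(a>.03)&(a<.125); print('rod',t.sum(),Z[t].max() if t.any() else 0)
t=(Z>.05)&(Z<.1)&(abs(b)<.03)&(a>.05)&(a<.12); print('die',t.sum(),a[t].mean() if t.any() else 0)
"
```

```text
theta 1.2631577069974531 rad 0.16016310429110311 F [-6.8  5.1 26.9] 0.015357779291666745 55.00788152217865 [ 0.98  0.38 -0.94  1.96  0.37  0.98  0.07] 25.55
post 48 0.010318694003837047 257.4166666666667 229.14583333333334
rod 41 0.20641178277971184
die 113 0.09487418463403495
```

The lever is hard against its stop, the ram rod is down about 22 mm and the slide is unmoved. Handing in.

```bash
python3 -c "
from plant import manip
print(manip.finish_job())"
```

```text
the job is handed in; nothing more can be done
None
```

The job is handed in at about 26 s: the narrow die stands in the nest, the slide is home under the ram, and the lever is still held at its stop with the ram down on the die; I viewed 11 pictures, one over the limit of 10.

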